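# Mix sample jars on the touch mixer and line them up for the microscope

## Task

Squeeze the two side buttons of the mixer's dust cover together to free it, lift it off and stand it on the bench. Then, from the shortest sample jar to the tallest, press each jar that is there upright onto the middle of the mixer's pad until the pad is fully down, keep it down for a full second, and stand the jar upright on the stage plate where the mushroom-shaped thumb nut stands (leave the nut and the gauge block where they are). When all jars are done, put the cover straight back on the mixer, centred over the pad, so that both its buttons spring out and latch; do not disturb the other things on the bench.

Things in the scene. Friction and masses are not known exactly. Their poses are not given: they have to be found in the camera images.
- mixer: touch mixer, fixed white box 130 (x) x 150 (y) x 70 mm high; origin at the centre of its underside. In the middle of its top is the sprung pad; beside it at y = +-36 to +-45 mm stand two latch rails 50 mm long in x, each with a lip (underside 8.5 mm above the mixer's top) that reaches in to y = +-36 mm and a lead-in slope above it up to 20 mm above the mixer's top
- pad_top (a point): centre of the top of the mixer's pad, a black rubber disc 42 mm in diameter, 80 mm above the bench when up; the pad moves straight down under load and comes back when let go
- pad (a joint): how far the pad is pressed down, m: 0 up, 0.006 fully down; it starts to move at 2.3 N and needs about 10.3 N to be fully down
- cover: loose grey dust cover, 80 (x) x 44 (y) mm on top, 60 mm tall, 150 g, hollow below; origin at the centre of its underside, z up. Starts latched on the mixer over the pad, origin 70 mm above the mixer's, axes along the mixer's. With both side buttons fully in it lifts straight off or goes straight back on; let go, they spring out under the rail lips and latch
- button_l (a joint): how far the cover's +y side button is pushed in, m: 0 out, 0.006 fully in (3 N to start, 10 N fully in); springs back. A toe at its foot (2 to 6 mm above the cover's underside) sticks out 5 mm beyond its face and catches 3 mm under the rail lip
- button_r (a joint): the same for the cover's -y side button
- button_l_face (a point): middle of the gripping area on the outer face of the +y button, 44 mm above the cover's underside. The button is a black plate 44 mm long in x, 3 to 58 mm above the cover's underside; the two outer faces are 68 mm apart when out, 56 mm fully in. Keep the fingertips 23 mm or more above the cover's underside, clear of the rails
- button_r_face (a point): the same on the -y button
- jar1: amber glass sample jar with a white screw cap, a plain upright cylinder 48 mm in diameter (cap 44 mm in diameter, its top 9 mm) and 38 mm tall in all, 70 g; origin at the centre of its underside, z up. Shortest of the four sizes. Stands loose on the bench to the robot's left. May be absent at a start; jars differ only in height
- jar2: amber glass sample jar with a white screw cap, a plain upright cylinder 48 mm in diameter (cap 44 mm in diameter, its top 9 mm) and 47 mm tall in all, 79 g; origin at the centre of its underside, z up. Second shortest. Stands loose on the bench to the robot's left. May be absent at a start; jars differ only in height
- jar3: amber glass sample jar with a white screw cap, a plain upright cylinder 48 mm in diameter (cap 44 mm in diameter, its top 9 mm) and 56 mm tall in all, 88 g; origin at the centre of its underside, z up. Second tallest. Stands loose on the bench to the robot's left. May be absent at a start; jars differ only in height
- jar4: amber glass sample jar with a white screw cap, a plain upright cylinder 48 mm in diameter (cap 44 mm in diameter, its top 9 mm) and 65 mm tall in all, 97 g; origin at the centre of its underside, z up. Tallest of the four sizes. Stands loose on the bench to the robot's left. May be absent at a start; jars differ only in height
- plate_a: fixed flat aluminium stage plate, 210 (x) x 130 (y) x 5 mm, to the robot's right; origin at the centre of its underside, z up
- plate_b: a second stage plate just like plate_a, farther to the right
- thumb_nut: steel thumb nut, mushroom shaped (round head 36 mm in diameter on a foot 20 mm in diameter), 32 mm tall plus a stub, 60 g; stands near one of the robot-side corners of the plate that is in use; origin at the centre of its underside
- gauge_block: steel gauge block 20 x 20 x 26 mm, standing in the same way on the plate that is not in use; origin at the centre of its underside
- objective: bystander: steel microscope objective 32 mm in diameter, 54 mm tall; origin at the centre of its underside (as for all bystanders)
- lens_case: bystander: clear round lens case with black lid, 46 mm in diameter, 44 mm tall
- eyepiece: bystander: eyepiece, steel below and black above, 40 mm in diameter, 52 mm tall
- slide_box: bystander: flat grey slide box 50 x 80 x 22 mm
- tissue_box: bystander: cardboard box 60 x 90 x 45 mm
- driver: bystander: screwdriver lying at the back of the bench

How it is judged:
By the outcome, as a careful person would: the job done as asked, in the order asked, and still so for the second after the job is handed in, with the robot touching nothing.
Of jar1, jar2, jar3, jar4 only 3 to 4 are there at a start; the rules pass over those that are not, and their reading is None.
At some moment in a run one of jar1, jar2, jar3 may be knocked a few centimetres aside while the robot is not near it.
It also fails if it takes over 210 s, if anything falls off the work surface, if the arm or the gripper's body presses on something with over 40 N, if the wrist force passes 120 N, or if a joint passes its speed limit or range.

## Robot

A 7-joint arm with a two-finger parallel gripper is mounted at the origin on the work surface. World frame = base frame: x ahead of the robot, y to its left, z up, the work surface at z = 0. Lengths are in m, angles in rad, forces in N, time in s.
With the tool pointing down it reaches from about 0.4 to 0.9 m from the base axis. Payload 5.6 kg.
Tool frame: the origin (TCP) lies at the very end of the fingers, on their centre line; the grasp point (between the pads) lies 19 mm behind it; z points along the fingers, y is the line along which they close (so a half turn about z gives the same grasp; the last joint's range is limited). The gripper opens to 92 mm and grips with 3 to 60 N. Pads are 20 mm wide; open, the fingers measure 128 mm over their backs; the gripper's body (75 mm by 189 mm) begins 69 mm behind the grasp point.
Start: joints at [-1.21, 0.468, -0.012, 1.603, 0.006, 1.071, -0.056], TCP at [0.255, 0.598, 0.215] pointing down, gripper open.
Joint ranges: [-2.53, 2.53], [-0.31, 2.02], [-1.57, 1.55], [0.28, 2.44], [-1.29, 4.43], [0.15, 1.84], [-2.92, 2.92]. Speed limits (rad/s): [2.57, 2.57, 3.14, 3.14, 3.14, 3.14, 3.14].

## Interface

Orientations are given as a rotation vector (axis times angle).
In Python, from plant import readout, eyes, robot gives the robot as it stands.
- The arm moves only by the tool move_arm, never from a script. Its argument "commands" is text: rows parted by semicolons, each of 7 numbers parted by spaces: the finger opening in mm, from 0 to 91.9, then the shift along the tool's x, y, z in mm, then the turn, a rotation vector about the tool's x, y, z in rad. A call has 1 to 12 rows; each row shifts and turns the commanded pose from where the row before left it, along the tool's axes as they then stand; what a row does not reach is not made up. A row lasts 1/8 s, in which the tool goes at most 62.5 mm and 10.7 degrees, less where a joint would pass 70% of its speed; a pose out of reach is approached as far as the arm can. A call with a gripper value outside its range is refused whole. The fingers move at their own pace and stop on an object; "force" is the grip in N (left out, the last holds). Time passes only in rows, so rows that do not move let the fingers close. It gives the time, the measured TCP pose, the force, the opening and the grip force at its end, in the units of the state.
- readout.state(): the state, without advancing time (a new reading comes with each control period).
- eyes.capture(name): name is "scene" or "side" or "wrist"; returns a dict with "frame" (400x640x3 uint8, blue, green, red), "vfov" (degrees; the focal length in pixels is half the picture's height over the tangent of half this angle, whatever the lens; pixels are square), "cx", "cy" (the principal point, pixels), "world_to_cam" (4x4, takes a point from world to camera coordinates). Camera axes: x right, y down, z forward; pixel columns grow to the right and rows downward; lengths in m; the calibration is good to about 2 mm. A picture is of the moment at which its call begins. There is no depth.
- robot.close_job(): hands the job in; it is judged then, once.
The state is a dict: "time": time; "joint_pos": joint angles; "joint_vel": joint speeds; "tau": joint torques, N m; "position": TCP position; "eef_rot": TCP orientation; "ft_force": force on the tool from outside, world axes, zero at the start; "wrist_torque": the same for the moment, N m; "opening": opening from 0.0 (shut) to 1.0 (fully open); "grasp_force": force on a finger pad.
Only numpy, scipy, OpenCV 4.12 (cv2) and the standard library are available. Lean on these libraries where they do the work, as an engineer would, in place of code of your own. Each camera call takes 0.05 s, during which the arm holds its last target. There are 200 camera calls.

## Working session

There is one attempt and no reset: what is moved stays moved. The work goes in short steps, Python scripts to look and compute and a tool call to move; the robot and the scene stay as the last step left them, time stands still between calls to the robot, and variables do not carry over. Pictures are saved under pics/ and viewed, at most 14 in all, crops included, and the job is handed in when it is done.

Besides the shell and the picture viewer there is one more tool, called after "Emit:" in YAML: its name, and indented under it one key for each argument. move_arm: Moves the arm, as the interface text tells. Its arguments: {"type":"object","properties":{"commands":{"type":"string"},"force":{"type":"number"}},"required":["commands"]}

```bash
ls; mkdir -p pics
python3 - <<'E'
from plant import readout, eyes, robot
import cv2,numpy as np
s=readout.state();print({k:np.round(v,3).tolist() for k,v in s.items()})
for n in("scene","side","wrist"):
    c=eyes.capture(n);cv2.imwrite(f"pics/{n}0.png",c["frame"]);print(n,c["vfov"],c["cx"],c["cy"],np.round(c["world_to_cam"],3).tolist())
a=cv2.imread("pics/scene0.png")
E
```

```text
pics
{'time': 0.0, 'joint_pos': [-1.21, 0.468, -0.012, 1.604, 0.006, 1.071, -0.056], 'joint_vel': [-0.0, 0.001, 0.001, 0.002, 0.0, 0.002, -0.001], 'tau': [-0.0, -52.059, -0.013, -24.375, -0.057, 0.017, 0.0], 'position': [0.255, 0.597, 0.214], 'eef_rot': [-0.63, -3.078, 0.003], 'ft_force': [0.239, 0.084, 0.153], 'wrist_torque': [0.016, 0.037, -0.025], 'grasp_force': 0.0, 'opening': 0.996}
scene 49.573473248444785 320.02582276485197 196.30427689776616 [[-0.873, 0.488, -0.019, 0.477], [0.338, 0.576, -0.744, -0.134], [-0.353, -0.656, -0.668, 1.246], [0.0, 0.0, 0.0, 1.0]]
side 48.98014183834322 321.42437233115487 204.84739268733324 [[-0.974, -0.225, 0.017, 0.535], [-0.154, 0.608, -0.779, 0.145], [0.165, -0.761, -0.627, 1.069], [0.0, 0.0, 0.0, 1.0]]
wrist 65.88594194402823 317.96470328365257 197.52297217234846 [[0.393, 0.92, -0.001, -0.65], [0.891, -0.38, 0.25, -0.028], [0.23, -0.099, -0.968, 0.39], [0.0, 0.0, 0.0, 1.0]]
```

View pics/scene0.png

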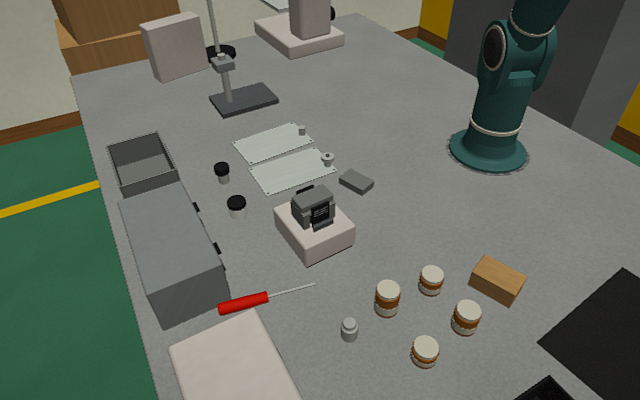

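View pics/side0.png

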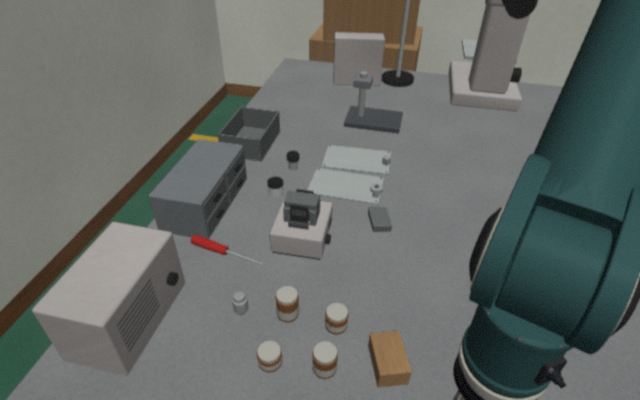

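View pics/wrist0.png

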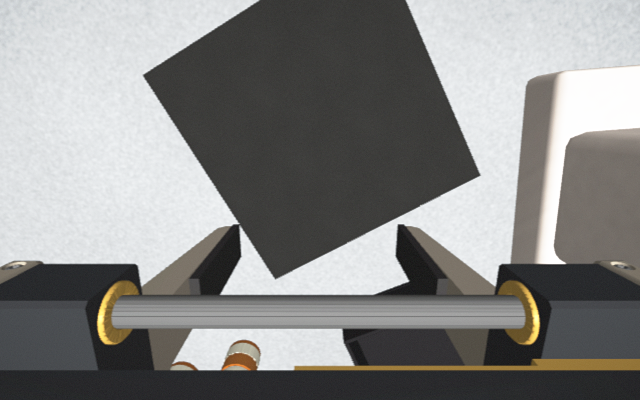

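The scene view shows four jars with caps at about (388,287), (432,274), (467,313) and (426,347), and the mixer with its cover at (315,205). The mushroom nut at (327,158) is on the nearer plate and the gauge block at (302,129) is on the farther one. The side view shows the same things; the wrist view holds only a mat.

```bash
cat > h.py <<'E'
import numpy as np,cv2
from plant import readout,eyes,robot
from scipy.optimize import least_squares
from scipy.spatial.transform import Rotation as R
def K(c):
    f=200/np.tan(np.radians(c["vfov"])/2);return np.array([[f,0,c["cx"]],[0,f,c["cy"]],[0,0,1]])
def proj(c,X):
    T=np.array(c["world_to_cam"]);p=(np.atleast_2d(X)@T[:3,:3].T+T[:3,3])@K(c).T;return p[:,:2]/p[:,2:]
def atz(c,u,v,z):
    T=np.array(c["world_to_cam"]);d=T[:3,:3].T@np.linalg.inv(K(c))@[u,v,1];o=-T[:3,:3].T@T[:3,3];return o+d*(z-o[2])/d[2]
def tri(cs,uvs):
    f=lambda X:np.concatenate([proj(c,X)[0]-uv for c,uv in zip(cs,uvs)])
    r=least_squares(f,[.6,.1,.05]);return r.x,np.abs(r.fun).max()
def crop(c,x,y,w,h,k):
    return cv2.resize(c["frame"][y:y+h,x:x+w],None,fx=k,fy=k,interpolation=cv2.INTER_CUBIC)
E
python3 - <<'E'
import cv2,numpy as np
a=cv2.imread("pics/scene0.png");b=cv2.imread("pics/side0.png")
def c(i,x,y,w,h,k):return cv2.resize(i[y:y+h,x:x+w],None,fx=k,fy=k,interpolation=cv2.INTER_CUBIC)
m=np.vstack([np.hstack([c(a,265,170,100,75,4),c(b,260,180,100,75,4)]),np.hstack([c(a,360,255,133,100,3)[:300,:399],c(b,245,280,133,100,3)[:300,:399]]).copy() if 0 else np.hstack([c(a,360,260,160,120,2.5),c(b,240,280,160,120,2.5)])])
cv2.imwrite("pics/m1.png",m);print(m.shape)
E
```

```text
(600, 800, 3)
```

View pics/m1.png

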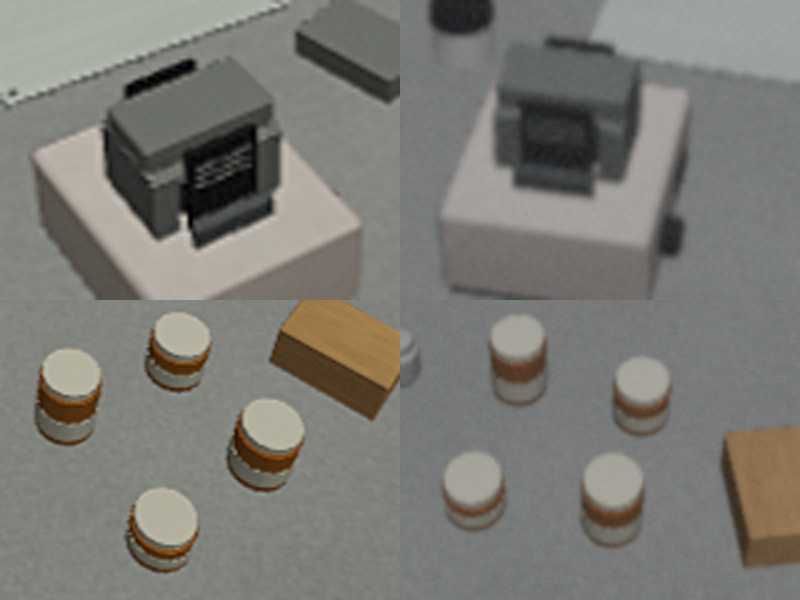

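Run:
```python
from h import *
a=eyes.capture("scene");b=eyes.capture("side")
J=dict(A=((388.4,288.8),(287.2,294.4)),B=((432,274),(336.8,312)),C=((468.8,310),(325.2,352)),D=((426,346.4),(269.6,351.2)))
for k,v in J.items():
    X,e=tri([a,b],v);print(k,X.round(4),round(e,2))
sc=lambda u,v:atz(a,265+u/4,170+v/4,Z)[:2].round(4)
sd=lambda u,v:atz(b,260+(u-400)/4,180+v/4,Z)[:2].round(4)
Z=.13;print("cover scene",[sc(*p) for p in((107,118),(142,160),(272,103),(228,60))])
print("cover side",[sd(*p) for p in((510,45),(642,58),(637,108),(497,95))])
Z=.07;print("mixer scene",[sc(*p) for p in((33,155),(360,228))],"side",[sd(*p) for p in((688,88),(443,212),(655,245))])
Z=.005
print("plateA corners scene",[atz(a,*p,Z)[:2].round(3) for p in((249,167),(267,196),(338,173),(309,148))])
print("plateB",[atz(a,*p,Z)[:2].round(3) for p in((233,140),(247,164),(312,143),(296,123))])
print("plateA side",[atz(b,*p,Z)[:2].round(3) for p in((322,170),(308,192),(384,177),(380,200))])
for n,p,z in(("nut",(327,155),.037),("obj",(349,323),.054),("lens",(237,202),.044),("eyep",(222,167),.052),("box",(497,268),.045),("slide",(357,178),.022)):print(n,atz(a,*p,z)[:2].round(3))
```

```text
A [0.5576 0.2861 0.061 ] 0.72
B [0.4514 0.2902 0.042 ] 0.56
C [0.4533 0.3926 0.0521] 0.94
D [0.5586 0.4035 0.0329] 0.78
cover scene [array([0.6345, 0.0396]), array([0.6333, 0.0772]), array([0.5538, 0.0732]), array([0.5567, 0.0309])]
cover side [array([0.6289, 0.0323]), array([0.5482, 0.0251]), array([0.5402, 0.0723]), array([0.6225, 0.0807])]
mixer scene [array([ 0.6583, -0.0148]), array([0.5301, 0.1261])] side [array([ 0.5291, -0.0276]), array([0.6452, 0.1233]), array([0.5173, 0.1204])]
plateA corners scene [array([ 0.623, -0.267]), array([ 0.629, -0.132]), array([ 0.424, -0.12 ]), array([ 0.437, -0.262])]
plateB [array([ 0.614, -0.414]), array([ 0.622, -0.283]), array([ 0.418, -0.279]), array([ 0.409, -0.401])]
plateA side [array([ 0.607, -0.256]), array([ 0.621, -0.137]), array([ 0.416, -0.267]), array([ 0.413, -0.151])]
nut [ 0.431 -0.168]
obj [0.659 0.309]
lens [ 0.714 -0.106]
eyep [ 0.701 -0.244]
box [0.332 0.347]
slide [ 0.403 -0.059]
```

```bash
cat >> h.py <<'E'
def go(x,y,z,yaw):
    """deg yaw of tool y in world; prints turn about tool axes, then shift in the turned frame (mm)"""
    s=readout.state();r=R.from_rotvec(s["eef_rot"]);a=np.radians(yaw)
    ty=np.array([np.cos(a),np.sin(a),0]);tz=np.array([0,0,-1.]);t=R.from_matrix(np.c_[np.cross(ty,tz),ty,tz])
    print("turn",(r.inv()*t).as_rotvec().round(3),"shift mm",(t.inv().apply(np.array([x,y,z])-s["position"])*1000).round(1),"t",round(s["time"],2))
E
python3 -c "
from h import *
go(.66,.055,.26,93)"
```

```text
turn [-0.001 -0.    -0.456] shift mm [-375.7 -562.9  -45.8] t 0.25
```

Emit:
move_arm:
  commands: "91 0 0 0 0 0 -0.152; 91 0 0 0 0 0 -0.152; 91 0 0 0 0 0 -0.152; 91 -29 -43 -5 0 0 0; 91 -29 -43 -5 0 0 0; 91 -29 -43 -5 0 0 0; 91 -29 -43 -5 0 0 0; 91 -29 -43 -5 0 0 0; 91 -29 -43 -5 0 0 0; 91 -29 -43 -5 0 0 0; 91 -29 -43 -5 0 0 0; 91 -29 -43 -5 0 0 0"

```text
time: 1.75
position: [0.537, 0.2234, 0.2599]
eef_rot: [-0.082, 3.14, 0.0]
ft_force: [0.8, 0.0, 0.2]
opening: 0.991
grasp_force: 0.0
```

Emit:
move_arm:
  commands: "91 -29 -43 0 0 0 0; 91 -29 -43 0 0 0 0; 91 -29 -43 0 0 0 0; 91 -29 -43 0 0 0 0; 91 0 0 0 0 0 0; 91 0 0 0 0 0 0"

```text
time: 2.5
position: [0.6606, 0.0598, 0.2591]
eef_rot: [0.082, -3.14, -0.001]
ft_force: [-0.1, 0.6, 0.0]
opening: 0.989
grasp_force: 0.0
```

Run:
```python
from h import *
go(.66,.055,.26,93)
c=eyes.capture("wrist");cv2.imwrite("pics/w1.png",c["frame"])
import pickle;pickle.dump({k:c[k] for k in c},open("w1.pkl","wb"))
print(proj(c,[[.592,.053,.13],[.592,.053,.07]]))
```

```text
turn [ 0.001 -0.001 -0.   ] shift mm [ 0.9 -4.7 -0.9] t 2.5
[[313.79278475 119.08891728]
 [314.46119336 118.92147909]]
```

View pics/w1.png

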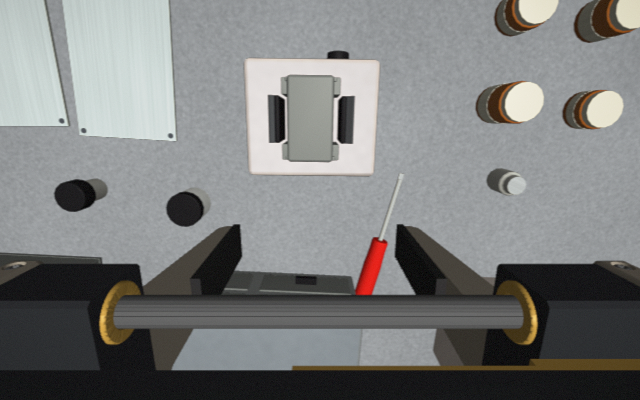

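The wrist view shows the mixer at (312,116) and the cover top at (311,118), nearly aligned with the image. The jars are on the right and the plate edges on the left.

Run:
```python
from h import *
import pickle;c=pickle.load(open("w1.pkl","rb"));f=c["frame"].astype(int)
k=f[118,311];print(k,f[100,255])
def rect(m,z,seed):
    n,l=cv2.connectedComponents(m.astype(np.uint8));q=(l==l[seed[1],seed[0]]).astype(np.uint8)
    q=cv2.morphologyEx(q,cv2.MORPH_OPEN,np.ones((5,5)))
    cn=max(cv2.findContours(q,0,2)[0],key=cv2.contourArea)[:,0]
    W=np.array([atz(c,u,v,z)[:2] for u,v in cn])
    return cv2.minAreaRect((W*1000).astype(np.float32))
print("cover",rect(np.abs(f-k).max(2)<14,.13,(311,118)))
w=(f.min(2)>185)
print("mixer",rect(w,.07,(255,100)))
for t in(150,170,200):print(rect(f.min(2)>t,.07,(255,100)))
```

```text
[150 157 153] [221 223 227]
cover ((592.1915893554688, 49.7607536315918), (74.97125244140625, 38.35784149169922), 1.8834158182144165)
mixer ((591.989990234375, 49.722572326660156), (124.7018051147461, 144.26580810546875), 2.581603765487671)
((641.0256958007812, 45.251190185546875), (677.1685180664062, 310.3435363769531), 86.04265594482422)
((592.4237670898438, 49.715087890625), (125.99159240722656, 145.4044647216797), 2.31895112991333)
((591.6099243164062, 49.866455078125), (123.33527374267578, 142.39585876464844), 2.5052430629730225)
```

```bash
python3 -c "
from h import *
go(.592,.050,.096,92.4)"
```

```text
turn [ 0.001 -0.001  0.012] shift mm [ 68.8  -7.8 163.4] t 2.55
```

Emit:
move_arm:
  commands: "91 35 -4 20 0 0 0.012; 91 34 -4 20 0 0 0; 91 0 0 40 0 0 0; 91 0 0 40 0 0 0; 91 0 0 30 0 0 0; 91 0 0 13 0 0 0; 91 0 0 0 0 0 0; 91 0 0 0 0 0 0"

```text
time: 3.55
position: [0.5934, 0.0484, 0.098]
eef_rot: [-0.064, 3.139, 0.001]
ft_force: [-0.6, -0.2, -0.1]
opening: 0.993
grasp_force: 0.0
```

```bash
python3 -c "
from h import *
go(.592,.050,.096,92.4)
c=eyes.capture('wrist');cv2.imwrite('pics/w2.png',c['frame'])"
```

```text
turn [ 0.     0.002 -0.001] shift mm [1.4 1.7 2. ] t 3.55
```

View pics/w2.png

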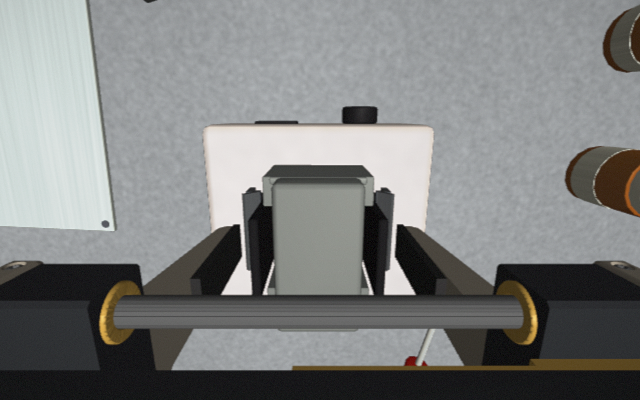

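The cover (centre column about 318) sits midway between the fingers at 240 and 397. I'll squeeze the buttons now.

Emit:
move_arm:
  commands: "91 1.4 0.5 1.5 0 0 0; 54 0 0 0 0 0 0; 54 0 0 0 0 0 0; 54 0 0 0 0 0 0; 54 0 0 0 0 0 0; 54 0 0 0 0 0 0; 54 0 0 0 0 0 0; 54 0 0 0 0 0 0"
  force: 30

```text
time: 4.6
position: [0.5912, 0.0483, 0.0952]
eef_rot: [-0.063, 3.141, -0.0]
ft_force: [-1.1, -0.0, 2.8]
opening: 0.592
grasp_force: 29.5
```

Emit:
move_arm:
  commands: "50 0 0 -10 0 0 0; 50 0 0 -15 0 0 0; 50 0 0 -30 0 0 0; 50 0 0 -40 0 0 0; 50 0 0 -20 0 0 0; 50 0 0 0 0 0 0"

```text
time: 5.35
position: [0.5923, 0.0485, 0.2126]
eef_rot: [-0.063, 3.136, 0.001]
ft_force: [-0.8, -0.6, -1.6]
opening: 0.593
grasp_force: 30.0
```

Run:
```python
from h import *
go(.44,.115,.0255,92.4)
c=eyes.capture('scene');d=eyes.capture('side');cv2.imwrite('pics/s3.png',np.hstack([crop(c,240,110,200,200,2),crop(d,230,130,200,200,2)]))
```

```text
turn [ 0.001  0.005 -0.002] shift mm [149.4  72.8 187.1] t 5.35
```

View pics/s3.png

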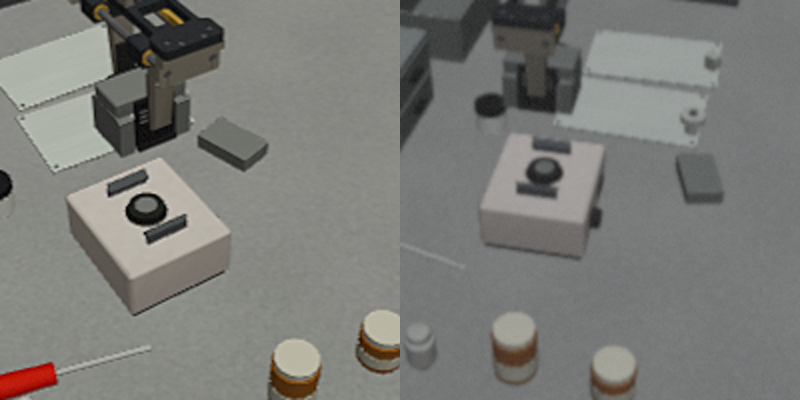

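The cover is off and in the grip; pad and rails are bare. The pad is at scene (313.5,213.5) and side (302,215).

Emit:
move_arm:
  commands: "50 37 18 0 0 0 0; 50 37 18 0 0 0 0; 50 37 18 0 0 0 0; 50 38 19 0 0 0 0; 50 0 0 50 0 0 0; 50 0 0 50 0 0 0; 50 0 0 50 0 0 0; 50 0 0 27 0 0 0; 50 0 0 6 0 0 0; 50 0 0 2 0 0 0; 50 0 0 2 0 0 0; 50 0 0 0 0 0 0"

```text
time: 6.95
position: [0.4377, 0.1148, 0.0251]
eef_rot: [0.063, -3.138, 0.001]
ft_force: [-9.3, -2.6, 22.6]
opening: 0.592
grasp_force: 30.2
```

Run:
```python
from h import *
go(.44,.115,.0255,92.4)
a=eyes.capture('scene');b=eyes.capture('side')
print(tri([a,b],[(313.5,213.5),(302,215)]))
```

```text
turn [-0.001 -0.003 -0.002] shift mm [-2.3  0.1 -0.4] t 6.95
(array([0.58910086, 0.04819532, 0.07481453]), np.float64(0.2910522875756101))
```

Emit:
move_arm:
  commands: "50 0 0 -1 0 0 0; 70 0 0 0 0 0 0; 91 0 0 0 0 0 0; 91 0 0 0 0 0 0; 91 0 0 0 0 0 0; 91 0 0 -20 0 0 0; 91 0 0 -50 0 0 0; 91 0 0 -50 0 0 0; 91 0 0 -40 0 0 0; 91 0 0 0 0 0 0"

```text
time: 8.3
position: [0.4414, 0.116, 0.187]
eef_rot: [-0.063, 3.134, 0.004]
ft_force: [0.1, 0.7, -0.5]
opening: 0.991
grasp_force: 0.0
```

Run:
```python
from h import *
for y in(2.4,182.4):go(.64,.40,.18,y)
print(readout.state()["joint_pos"])
```

```text
turn [0.007 0.003 1.569] shift mm [275.4 210.4   7. ] t 8.3
turn [-0.003  0.007 -1.573] shift mm [-275.4 -210.4    7. ] t 8.3
[-0.41288958  0.1695285   0.09132001  2.09646757 -0.0205181   0.86952008
  1.30114838]
```

Emit:
move_arm:
  commands: "91 0 0 0 0 0 0.175; 91 0 0 0 0 0 0.175; 91 0 0 0 0 0 0.175; 91 0 0 0 0 0 0.175; 91 0 0 0 0 0 0.175; 91 0 0 0 0 0 0.175; 91 0 0 0 0 0 0.175; 91 0 0 0 0 0 0.175; 91 0 0 0 0 0 0.169; 91 50 20 -20 0 0 0; 91 50 20 -20 0 0 0; 91 50 20 -20 0 0 0"

```text
time: 9.8
position: [0.4929, 0.2689, 0.2432]
eef_rot: [-2.175, -2.267, 0.003]
ft_force: [0.5, -0.4, 0.0]
opening: 0.989
grasp_force: 0.0
```

Emit:
move_arm:
  commands: "70 0 0 0 0 0 0; 70 0 0 0 0 0 0"

```text
time: 10.05
position: [0.4922, 0.2667, 0.2424]
eef_rot: [-2.175, -2.267, 0.005]
ft_force: [-0.7, -0.8, 0.2]
opening: 0.797
grasp_force: 0.0
```

Run:
```python
from h import *
go(.559,.404,.20,2.4)
c=eyes.capture('wrist');cv2.imwrite('pics/w4.png',c['frame'])
import pickle;pickle.dump(c,open("w4.pkl","wb"))
for p in[(.559,.404,.038),(.451,.290,.047),(.453,.393,.056),(.558,.286,.065)]:print(proj(c,p))
```

```text
turn [-0.002  0.002 -0.   ] shift mm [134.4  72.5  42.4] t 10.05
[[382.79349859  58.85269043]]
[[284.10635529 157.42344722]]
[[286.48960996  62.35175927]]
[[376.86373414 166.93877175]]
```

View pics/w4.png

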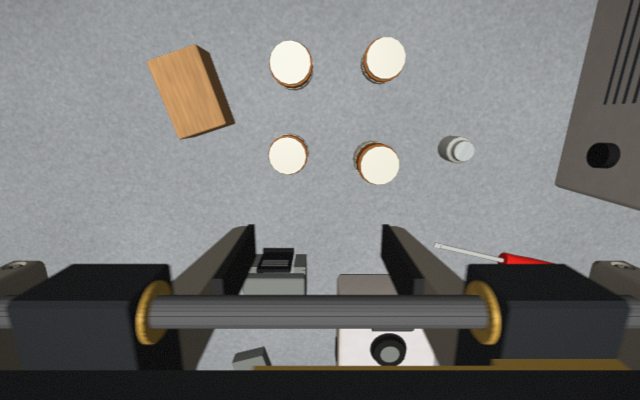

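Four white caps at (291,62), (386,58), (288,155) and (378,163); the objective at (458,150) and the wooden box at (190,90). Next I'll localise the caps by centroid.

```bash
cat >> h.py <<'E'
def caps(c,guess):
    f=c["frame"];m=((f.min(2)>170)&(np.indices(f.shape[:2])[0]<225)).astype(np.uint8);m=cv2.morphologyEx(m,cv2.MORPH_OPEN,np.ones((3,3)))
    n,l,st,ce=cv2.connectedComponentsWithStats(m)
    for p in guess:
        u=proj(c,p)[0];i=1+np.argmin(np.hypot(*(ce[1:]-u).T));X=atz(c,*ce[i],p[2])
        T=np.array(c["world_to_cam"]);dep=(T[:3,:3]@X+T[:3,3])[2]
        print("cap",np.round(p[2],3),"px",ce[i].round(1),"xy",X[:2].round(4),"dia mm",round(2*np.sqrt(st[i,4]/np.pi)*dep/K(c)[0,0]*1000,1),st[i,:4])
JG=[(.559,.404,.038),(.451,.290,.047),(.453,.393,.056),(.558,.286,.065)]
E
python3 - <<'E'
from h import *
import pickle;c=pickle.load(open("w4.pkl","rb"))
caps(c,JG);go(.559,.404,.20,2.4)
E
```

```text
cap 0.038 px [385.8  57.1] xy [0.5622 0.4059] dia mm 45.0 [367  37  39  41]
cap 0.047 px [286.8 155.4] xy [0.4541 0.2925] dia mm 43.2 [269 138  37  36]
cap 0.056 px [289.5  61.6] xy [0.4562 0.3939] dia mm 44.8 [270  40  40  44]
cap 0.065 px [379.8 165.1] xy [0.5611 0.2882] dia mm 43.1 [361 147  39  37]
turn [-0.002  0.002 -0.001] shift mm [135.   72.5  42.6] t 10.1
```

Run:
```python
from h import *
go(.562,.405,.008,2.4)
```

```text
turn [-0.002  0.002 -0.001] shift mm [135.9  75.5 234.6] t 10.1
```

Emit:
move_arm:
  commands: "74 45 25 30 0 0 0; 74 45 25 30 0 0 0; 74 46 26 30 0 0 0; 74 0 0 50 0 0 0; 74 0 0 50 0 0 0; 74 0 0 30 0 0 0; 74 0 0 12 0 0 0; 74 0 0 2 0 0 0; 44 0 0 0 0 0 0; 44 0 0 0 0 0 0; 44 0 0 0 0 0 0; 44 0 0 0 0 0 0"
  force: 25

```text
time: 11.6
position: [0.5635, 0.4073, 0.0113]
eef_rot: [-2.174, -2.268, -0.002]
ft_force: [-1.1, -0.4, 5.8]
opening: 0.513
grasp_force: 25.0
```

Run:
```python
from h import *
go(.562,.405,.008,2.4)
print(readout.state()["opening"]*92,readout.state()["grasp_force"])
go(.5915,.049,.180,2.4)
```

```text
turn [ 0.001 -0.001  0.   ] shift mm [-2.2 -1.6  3.3] t 11.6
47.22500962262245 25.001490712165833
turn [ 0.001 -0.001  0.   ] shift mm [-359.1   13.  -168.7] t 11.6
```

Emit:
move_arm:
  commands: "44 0 0 -40 0 0 0; 44 0 0 -50 0 0 0; 44 -10 2 -40 0 0 0; 44 -50 2 0 0 0 0; 44 -60 2 0 0 0 0; 44 -60 2 0 0 0 0; 44 -60 2 0 0 0 0; 44 -60 3 0 0 0 0; 44 -40 2 0 0 0 0; 44 -18 0 0 0 0 0; 44 0 0 0 0 0 0; 44 0 0 0 0 0 0"

```text
time: 13.1
position: [0.593, 0.0524, 0.1399]
eef_rot: [-2.17, -2.27, -0.001]
ft_force: [0.1, 0.5, -0.8]
opening: 0.516
grasp_force: 25.0
```

Run:
```python
from h import *
go(.5915,.050,.0975,2.4)
c=eyes.capture('wrist');cv2.imwrite('pics/w5.png',c['frame'])
```

```text
turn [-0.    -0.001  0.003] shift mm [-2.3 -1.6 42.4] t 13.1
```

View pics/w5.png

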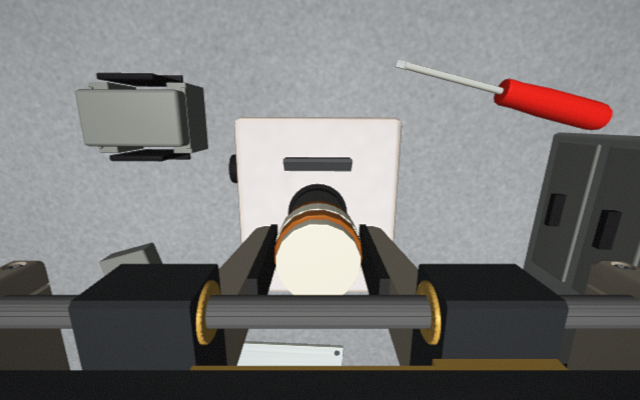

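Emit:
move_arm:
  commands: "44 -1.9 -0.7 20 0 0 0; 44 0 0 20 0 0 0; 44 0 0 5 0 0 0; 44 0 0 3 0 0 0; 44 0 0 3 0 0 0; 44 0 0 2 0 0 0; 44 0 0 0 0 0 0; 44 0 0 0 0 0 0"

```text
time: 14.15
position: [0.593, 0.0486, 0.0881]
eef_rot: [2.174, 2.268, 0.003]
ft_force: [-1.4, 2.3, 5.6]
opening: 0.517
grasp_force: 25.0
```

Emit:
move_arm:
  commands: "44 0 0 2 0 0 0; 44 0 0 1 0 0 0; 44 0 0 0 0 0 0; 44 0 0 0 0 0 0"

```text
time: 14.65
position: [0.593, 0.0485, 0.0855]
eef_rot: [2.174, 2.268, 0.003]
ft_force: [-2.5, 2.1, 9.4]
opening: 0.519
grasp_force: 25.0
```

Emit:
move_arm:
  commands: "44 0 0 1 0 0 0; 44 0 0 1 0 0 0; 44 0 0 0 0 0 0; 44 0 0 0 0 0 0"

```text
time: 15.15
position: [0.5931, 0.0485, 0.0851]
eef_rot: [-2.174, -2.268, -0.003]
ft_force: [-6.3, 1.3, 19.8]
opening: 0.517
grasp_force: 25.0
```

Emit:
move_arm:
  commands: "44 0 0 0 0 0 0; 44 0 0 0 0 0 0; 44 0 0 0 0 0 0; 44 0 0 0 0 0 0; 44 0 0 0 0 0 0; 44 0 0 0 0 0 0; 44 0 0 0 0 0 0; 44 0 0 0 0 0 0; 44 0 0 0 0 0 0; 44 0 0 0 0 0 0; 44 0 0 0 0 0 0; 44 0 0 0 0 0 0"

```text
time: 16.65
position: [0.5931, 0.0485, 0.085]
eef_rot: [-2.174, -2.268, -0.003]
ft_force: [-7.2, 1.0, 19.0]
opening: 0.515
grasp_force: 25.0
```

Emit:
move_arm:
  commands: "44 0 0 -4 0 0 0; 44 0 0 -10 0 0 0; 44 0 0 -30 0 0 0; 44 0 0 -10 0 0 0; 44 0 0 0 0 0 0"

```text
time: 17.27
position: [0.5929, 0.0476, 0.1365]
eef_rot: [2.174, 2.267, 0.001]
ft_force: [-0.2, -0.6, -1.0]
opening: 0.515
grasp_force: 25.0
```

Run:
```python
from h import *
go(.595,-.225,.0165,2.4)
import pickle;c=pickle.load(open("w1.pkl","rb"))
# plate a visible corners in w1: right edge
print([atz(c,*p,.005)[:2].round(4) for p in((176,140),(63,127),(78,135),(68,126))])
```

```text
turn [ 0.001 -0.    -0.   ] shift mm [-272.5   -9.3  120. ] t 17.27
[array([ 0.6297, -0.1334]), array([ 0.6205, -0.2835]), array([ 0.63  , -0.2649]), array([ 0.6188, -0.2766])]
```

Emit:
move_arm:
  commands: "44 -40 -1 0 0 0 0; 44 -60 -2 0 0 0 0; 44 -60 -2 0 0 0 0; 44 -60 -2 0 0 0 0; 44 -40 -2 0 0 0 0; 44 -16 0 0 0 0 0; 44 0 0 40 0 0 0; 44 0 0 50 0 0 0; 44 0 0 22 0 0 0; 44 0 0 5 0 0 0; 44 0 0 0 0 0 0; 44 0 0 0 0 0 0"

```text
time: 18.77
position: [0.5965, -0.2287, 0.0209]
eef_rot: [2.172, 2.266, 0.002]
ft_force: [-0.0, 0.4, -1.2]
opening: 0.51
grasp_force: 25.0
```

Run:
```python
from h import *
go(.595,-.229,.0161,2.4)
print(readout.state()["ft_force"])
```

```text
turn [0.003 0.001 0.   ] shift mm [-0.3 -1.5  4.8] t 18.77
[-0.02508018  0.36696075 -1.18835307]
```

Emit:
move_arm:
  commands: "44 0 0 2 0.003 0 0; 44 0 0 1.5 0 0 0; 44 0 0 1 0 0 0; 44 0 0 0 0 0 0; 44 0 0 0 0 0 0"

```text
time: 19.4
position: [0.5956, -0.2284, 0.0162]
eef_rot: [-2.173, -2.266, 0.002]
ft_force: [-2.7, 2.5, 9.6]
opening: 0.514
grasp_force: 25.0
```

Emit:
move_arm:
  commands: "60 0 0 0 0 0 0; 68 0 0 0 0 0 0; 68 0 0 0 0 0 0; 68 0 0 -30 0 0 0; 68 0 0 -60 0 0 0; 68 0 0 -60 0 0 0; 68 0 0 -40 0 0 0; 68 50 -10 0 0 0 0; 68 60 -10 0 0 0 0; 68 60 -10 0 0 0 0; 68 60 -10 0 0 0 0; 68 60 -10 0 0 0 0"

```text
time: 20.9
position: [0.5329, 0.0612, 0.2048]
eef_rot: [-2.173, -2.266, 0.003]
ft_force: [0.7, 0.4, 0.0]
opening: 0.743
grasp_force: 0.0
```

Emit:
move_arm:
  commands: "70 60 -15 0 0 0 0; 70 60 -15 0 0 0 0; 70 55 -15 0 0 0 0; 70 0 0 0 0 0 0; 70 0 0 0 0 0 0; 70 0 0 0 0 0 0"

```text
time: 21.65
position: [0.482, 0.2305, 0.2049]
eef_rot: [-2.177, -2.263, 0.004]
ft_force: [0.7, 0.3, 0.2]
opening: 0.763
grasp_force: 0.0
```

Run:
```python
from h import *
c=eyes.capture('wrist');caps(c,JG[1:]);go(.4535,.2915,.010,2.4);print(readout.state()["position"])
```

```text
cap 0.047 px [293.6 125.1] xy [0.4541 0.2928] dia mm 43.5 [273 104  42  43]
cap 0.056 px [297.2  17.2] xy [0.4562 0.3906] dia mm 41.2 [274   0  47  39]
cap 0.065 px [400.7 134.3] xy [0.561  0.2885] dia mm 43.8 [379 113  44  44]
turn [-0.003  0.    -0.003] shift mm [ 62.1 -25.9 194.9] t 21.7
[0.4819602  0.23058417 0.20487065]
```

Emit:
move_arm:
  commands: "74 31 -13 20 0 0 -0.003; 74 32 -12.5 30 0 0 0; 74 0 0 50 0 0 0; 74 0 0 50 0 0 0; 74 0 0 30 0 0 0; 74 0 0 13 0 0 0; 74 0 0 1 0 0 0; 44 0 0 0 0 0 0; 44 0 0 0 0 0 0; 44 0 0 0 0 0 0; 44 0 0 0 0 0 0; 44 0 0 0 0 0 0"
  force: 25

```text
time: 23.2
position: [0.4531, 0.2946, 0.0119]
eef_rot: [-2.17, -2.27, 0.001]
ft_force: [-0.9, -0.9, 6.6]
opening: 0.514
grasp_force: 25.0
```

Run:
```python
from h import *
go(.4541,.2928,.010,2.4);go(.5925,.0495,.140,2.4)
```

```text
turn [-0.002 -0.001  0.003] shift mm [-1.8  0.9  1.9] t 23.2
turn [-0.002 -0.001  0.003] shift mm [-250.7  129.  -128.1] t 23.2
```

Emit:
move_arm:
  commands: "44 0 0 -40 0 0 0; 44 0 0 -50 0 0 0; 44 0 0 -38 0 0 0.003; 44 -25 13 0 0 0 0; 44 -45 23 0 0 0 0; 44 -50 26 0 0 0 0; 44 -50 26 0 0 0 0; 44 -45 24 0 0 0 0; 44 -25 13 0 0 0 0; 44 -9 4 0 0 0 0; 44 0 0 0 0 0 0; 44 0 0 0 0 0 0"

```text
time: 24.7
position: [0.5914, 0.0527, 0.1384]
eef_rot: [-2.169, -2.268, 0.003]
ft_force: [0.3, 0.5, -1.4]
opening: 0.518
grasp_force: 25.0
```

Run:
```python
from h import *
go(.5925,.050,.0859,2.4)
```

```text
turn [-0.004 -0.001  0.003] shift mm [-2.8  1.  52.5] t 24.7
```

Emit:
move_arm:
  commands: "44 -2.5 1 20 -0.003 0 0.003; 44 0 0 20 0 0 0; 44 0 0 5 0 0 0; 44 0 0 3 0 0 0; 44 0 0 3 0 0 0; 44 0 0 2 0 0 0; 44 0 0 1.5 0 0 0; 44 0 0 1 0 0 0; 44 0 0 0 0 0 0; 44 0 0 0 0 0 0; 44 0 0 0 0 0 0"

```text
time: 26.08
position: [0.5934, 0.0493, 0.0858]
eef_rot: [-2.177, -2.264, -0.002]
ft_force: [-8.2, 0.4, 17.5]
opening: 0.514
grasp_force: 25.0
```

Bottomed at 17.5 N, so I'll hold it there for more than a second.

Emit:
move_arm:
  commands: "44 0 0 0.4 0 0 0; 44 0 0 0 0 0 0; 44 0 0 0 0 0 0; 44 0 0 0 0 0 0; 44 0 0 0 0 0 0; 44 0 0 0 0 0 0; 44 0 0 0 0 0 0; 44 0 0 0 0 0 0; 44 0 0 0 0 0 0; 44 0 0 0 0 0 0; 44 0 0 0 0 0 0; 44 0 0 0 0 0 0"

```text
time: 27.58
position: [0.5934, 0.0493, 0.0858]
eef_rot: [-2.177, -2.264, -0.003]
ft_force: [-8.6, 1.3, 20.1]
opening: 0.518
grasp_force: 25.0
```

Emit:
move_arm:
  commands: "44 0 0 -4 0 0 0; 44 0 0 -10 0 0 0; 44 0 0 -30 0 0 0; 44 0 0 -10 0 0 0; 44 0 0 0 0 0 0"

```text
time: 28.2
position: [0.5938, 0.0482, 0.1373]
eef_rot: [2.177, 2.263, 0.002]
ft_force: [-0.7, -0.0, -1.3]
opening: 0.517
grasp_force: 25.0
```

Run:
```python
from h import *
go(.515,-.229,.0169,2.4)
```

```text
turn [ 0.002 -0.    -0.003] shift mm [-273.6  -90.3  120.4] t 28.2
```

Emit:
move_arm:
  commands: "44 -36 -8 0 0 0 -0.003; 44 -54 -20 0 0 0 0; 44 -56 -20 0 0 0 0; 44 -56 -20 0 0 0 0; 44 -46 -16 0 0 0 0; 44 -26 -6 0 0 0 0; 44 0 0 40 0 0 0; 44 0 0 50 0 0 0; 44 0 0 22 0 0 0; 44 0 0 5 0 0 0; 44 0 0 0 0 0 0; 44 0 0 0 0 0 0"

```text
time: 29.7
position: [0.5155, -0.2295, 0.0207]
eef_rot: [2.173, 2.266, 0.001]
ft_force: [-0.1, 0.0, -0.6]
opening: 0.519
grasp_force: 25.0
```

Run:
```python
from h import *
go(.515,-.229,.0169,2.4)
```

```text
turn [0.002 0.001 0.   ] shift mm [ 0.6 -0.5  3.8] t 29.7
```

Emit:
move_arm:
  commands: "44 0 0 2 0.002 0 0; 44 0 0 1.5 0 0 0; 44 0 0 0.5 0 0 0; 44 0 0 0 0 0 0; 44 0 0 0 0 0 0"

```text
time: 30.32
position: [0.5152, -0.2293, 0.0169]
eef_rot: [-2.174, -2.267, 0.001]
ft_force: [-1.4, 0.8, 8.6]
opening: 0.518
grasp_force: 25.0
```

Emit:
move_arm:
  commands: "58 0 0 0 0 0 0; 62 0 0 0 0 0 0; 62 0 0 0 0 0 0; 62 0 0 -30 0 0 0; 62 0 0 -60 0 0 0; 68 0 0 -60 0 0 0; 68 0 0 -40 0 0 0; 68 50 0 0 0 0 0; 68 60 -3 0 0 0 0; 68 60 -3 0 0 0 0; 68 60 -3 0 0 0 0; 68 60 -3 0 0 0 0"

```text
time: 31.82
position: [0.4905, 0.0619, 0.2058]
eef_rot: [-2.174, -2.267, 0.002]
ft_force: [0.5, -0.4, -0.5]
opening: 0.736
grasp_force: 0.0
```

Emit:
move_arm:
  commands: "70 60 -5 0 0 0 0; 70 60 -5 0 0 0 0; 70 60 -5 0 0 0 0; 70 40 -5 0 0 0 0; 70 0 0 0 0 0 0; 70 0 0 0 0 0 0; 70 0 0 0 0 0 0"

```text
time: 32.7
position: [0.4623, 0.2773, 0.2057]
eef_rot: [-2.177, -2.264, 0.003]
ft_force: [1.3, -0.0, -0.4]
opening: 0.758
grasp_force: 0.0
```

Run:
```python
from h import *
c=eyes.capture('wrist');caps(c,JG[2:]);go(.4562,.393,.010,2.4);print(readout.state()["position"])
```

```text
cap 0.056 px [316.5  68.3] xy [0.4562 0.3941] dia mm 44.5 [295  45  44  48]
cap 0.065 px [414.6 181.6] xy [0.5609 0.2885] dia mm 43.0 [394 162  42  41]
turn [-0.002  0.    -0.003] shift mm [115.7  -1.2 195.8] t 32.75
[0.46227385 0.27742712 0.20576657]
```

Emit:
move_arm:
  commands: "74 38 -1 10 0 0 -0.003; 74 38 0 20 0 0 0; 74 39 0 20 0 0 0; 74 0 0 50 0 0 0; 74 0 0 50 0 0 0; 74 0 0 30 0 0 0; 74 0 0 12 0 0 0; 74 0 0 1 0 0 0; 44 0 0 0 0 0 0; 44 0 0 0 0 0 0; 44 0 0 0 0 0 0; 44 0 0 0 0 0 0"

```text
time: 34.25
position: [0.4558, 0.3943, 0.0138]
eef_rot: [-2.17, -2.27, -0.0]
ft_force: [-0.4, -0.5, 6.2]
opening: 0.518
grasp_force: 25.0
```

Run:
```python
from h import *
go(.4562,.394,.010,2.4);go(.5927,.050,.140,2.4)
```

```text
turn [-0.001 -0.001  0.003] shift mm [-0.3  0.4  3.8] t 34.25
turn [-0.001 -0.001  0.003] shift mm [-349.7  122.4 -126.2] t 34.25
```

Emit:
move_arm:
  commands: "44 0 0 -40 0 0 0; 44 0 0 -50 0 0 0; 44 0 0 -38 0 0 0.003; 44 -32 11 0 0 0 0; 44 -50 17 0 0 0 0; 44 -54 19 0 0 0 0; 44 -54 19 0 0 0 0; 44 -54 19 0 0 0 0; 44 -50 18 0 0 0 0; 44 -34 12 0 0 0 0; 44 -20 7 0 0 0 0; 44 0 0 0 0 0 0"

```text
time: 35.75
position: [0.5921, 0.0492, 0.1402]
eef_rot: [-2.178, -2.263, 0.004]
ft_force: [0.3, 0.1, -1.1]
opening: 0.52
grasp_force: 25.0
```

Emit:
move_arm:
  commands: "44 0 0 0 0 0 0"

```text
time: 35.88
position: [0.5914, 0.0527, 0.1403]
eef_rot: [-2.171, -2.267, 0.002]
ft_force: [-0.4, -0.2, -1.4]
opening: 0.52
grasp_force: 25.0
```

Run:
```python
from h import *
go(.593,.050,.0878,2.4)
```

```text
turn [-0.003 -0.001  0.001] shift mm [-2.8  1.5 52.5] t 35.88
```

Emit:
move_arm:
  commands: "44 -3.2 1.3 20 -0.003 0 0; 44 0 0 20 0 0 0; 44 0 0 5 0 0 0; 44 0 0 3 0 0 0; 44 0 0 3 0 0 0; 44 0 0 2 0 0 0; 44 0 0 1.5 0 0 0; 44 0 0 1 0 0 0; 44 0 0 0.4 0 0 0; 44 0 0 0 0 0 0; 44 0 0 0 0 0 0"

```text
time: 37.25
position: [0.5936, 0.0492, 0.0876]
eef_rot: [2.174, 2.268, 0.003]
ft_force: [-7.9, 1.2, 17.7]
opening: 0.518
grasp_force: 25.0
```

Emit:
move_arm:
  commands: "44 0 0 0.4 0 0 0; 44 0 0 0 0 0 0; 44 0 0 0 0 0 0; 44 0 0 0 0 0 0; 44 0 0 0 0 0 0; 44 0 0 0 0 0 0; 44 0 0 0 0 0 0; 44 0 0 0 0 0 0; 44 0 0 0 0 0 0; 44 0 0 0 0 0 0; 44 0 0 0 0 0 0; 44 0 0 0 0 0 0"

```text
time: 38.75
position: [0.5936, 0.0492, 0.0876]
eef_rot: [2.174, 2.268, 0.003]
ft_force: [-9.3, 1.9, 20.6]
opening: 0.523
grasp_force: 25.0
```

Emit:
move_arm:
  commands: "44 0 0 -4 0 0 0; 44 0 0 -10 0 0 0; 44 0 0 -30 0 0 0; 44 0 0 -10 0 0 0; 44 0 0 0 0 0 0"

```text
time: 39.38
position: [0.5939, 0.048, 0.1387]
eef_rot: [2.173, 2.266, 0.003]
ft_force: [0.0, -0.0, -1.3]
opening: 0.514
grasp_force: 25.0
```

Run:
```python
from h import *
go(.595,-.169,.0188,2.4)
```

```text
turn [ 0.003  0.    -0.   ] shift mm [-216.8   -8.   119.9] t 39.38
```

Emit:
move_arm:
  commands: "44 -30 -1 0 0 0 0; 44 -50 -2 0 0 0 0; 44 -55 -2 0 0 0 0; 44 -50 -2 0 0 0 0; 44 -32 -1 0 0 0 0; 44 0 0 0 0 0 0; 44 0 0 40 0 0 0; 44 0 0 50 0 0 0; 44 0 0 22 0 0 0; 44 0 0 5 0 0 0; 44 0 0 0 0 0 0; 44 0 0 0 0 0 0"

```text
time: 40.88
position: [0.5957, -0.1689, 0.0223]
eef_rot: [2.172, 2.266, 0.003]
ft_force: [-0.1, 0.4, -0.8]
opening: 0.521
grasp_force: 25.0
```

Run:
```python
from h import *
go(.595,-.169,.0188,2.4)
```

```text
turn [0.003 0.001 0.001] shift mm [-0.1 -0.7  3.5] t 40.88
```

Emit:
move_arm:
  commands: "44 0 0 2 0.003 0 0; 44 0 0 1.5 0 0 0; 44 0 0 0.5 0 0 0; 44 0 0 0 0 0 0; 44 0 0 0 0 0 0"

```text
time: 41.5
position: [0.5952, -0.1691, 0.0187]
eef_rot: [-2.174, -2.267, 0.001]
ft_force: [-1.9, 0.8, 9.2]
opening: 0.518
grasp_force: 25.0
```

Emit:
move_arm:
  commands: "58 0 0 0 0 0 0; 62 0 0 0 0 0 0; 62 0 0 0 0 0 0; 62 0 0 -30 0 0 0; 62 0 0 -60 0 0 0; 68 0 0 -60 0 0 0; 68 0 0 -40 0 0 0; 68 50 -5 0 0 0 0; 68 60 -5 0 0 0 0; 68 60 -5 0 0 0 0; 68 60 -5 0 0 0 0; 68 60 -5 0 0 0 0"

```text
time: 43.0
position: [0.5574, 0.1215, 0.2073]
eef_rot: [-2.174, -2.266, 0.002]
ft_force: [0.3, 0.6, -0.8]
opening: 0.739
grasp_force: 0.0
```

Emit:
move_arm:
  commands: "70 40 -5 0 0 0 0; 70 20 -5 0 0 0 0; 70 0 0 0 0 0 0; 70 0 0 0 0 0 0; 70 0 0 0 0 0 0"

```text
time: 43.62
position: [0.5459, 0.1775, 0.2072]
eef_rot: [-2.177, -2.264, 0.003]
ft_force: [-0.5, -1.0, -0.4]
opening: 0.759
grasp_force: 0.0
```

Run:
```python
from h import *
c=eyes.capture('wrist');caps(c,JG[3:]);go(.5610,.2885,.010,2.4);print(readout.state()["position"])
```

```text
cap 0.065 px [338.4  74.6] xy [0.5608 0.2885] dia mm 44.4 [316  51  46  48]
turn [-0.002  0.    -0.002] shift mm [110.   19.8 197.2] t 43.67
[0.54577893 0.17776656 0.20724575]
```

Emit:
move_arm:
  commands: "74 36 7 10 0 0 -0.002; 74 37 6.5 20 0 0 0; 74 36 6 20 0 0 0; 74 0 0 50 0 0 0; 74 0 0 50 0 0 0; 74 0 0 30 0 0 0; 74 0 0 13 0 0 0; 74 0 0 1 0 0 0; 44 0 0 0 0 0 0; 44 0 0 0 0 0 0; 44 0 0 0 0 0 0; 44 0 0 0 0 0 0"

```text
time: 45.18
position: [0.5604, 0.2893, 0.0143]
eef_rot: [-2.172, -2.269, -0.0]
ft_force: [0.1, -0.5, 6.2]
opening: 0.517
grasp_force: 25.0
```

Run:
```python
from h import *
go(.5608,.2885,.010,2.4);go(.593,.050,.140,2.4)
```

```text
turn [-0.    -0.001  0.002] shift mm [-0.8  0.4  4.3] t 45.17
turn [-0.    -0.001  0.002] shift mm [-240.5   22.5 -125.7] t 45.17
```

Emit:
move_arm:
  commands: "44 0 0 -40 0 0 0; 44 0 0 -50 0 0 0; 44 0 0 -38 0 0 0.002; 44 -25 2 0 0 0 0; 44 -45 4 0 0 0 0; 44 -50 5 0 0 0 0; 44 -50 5 0 0 0 0; 44 -45 4 0 0 0 0; 44 -20 2 0 0 0 0; 44 -6 1 0 0 0 0; 44 0 0 0 0 0 0; 44 0 0 0 0 0 0"

```text
time: 46.68
position: [0.5928, 0.0514, 0.1411]
eef_rot: [-2.17, -2.269, 0.001]
ft_force: [-0.2, -0.6, -0.3]
opening: 0.517
grasp_force: 25.0
```

Run:
```python
from h import *
go(.593,.0495,.0883,2.4)
```

```text
turn [-0.002 -0.001  0.003] shift mm [-1.9  0.1 52.8] t 46.67
```

Emit:
move_arm:
  commands: "44 -1.9 0.2 20 -0.003 0 0; 44 0 0 20 0 0 0; 44 0 0 5 0 0 0; 44 0 0 3 0 0 0; 44 0 0 3 0 0 0; 44 0 0 2 0 0 0; 44 0 0 1.5 0 0 0; 44 0 0 1 0 0 0; 44 0 0 0.8 0 0 0; 44 0 0 0 0 0 0; 44 0 0 0 0 0 0"

```text
time: 48.05
position: [0.5935, 0.0482, 0.0881]
eef_rot: [2.173, 2.268, 0.003]
ft_force: [-8.3, 1.7, 18.7]
opening: 0.517
grasp_force: 25.0
```

Emit:
move_arm:
  commands: "44 0 0 0.4 0 0 0; 44 0 0 0 0 0 0; 44 0 0 0 0 0 0; 44 0 0 0 0 0 0; 44 0 0 0 0 0 0; 44 0 0 0 0 0 0; 44 0 0 0 0 0 0; 44 0 0 0 0 0 0; 44 0 0 0 0 0 0; 44 0 0 0 0 0 0; 44 0 0 0 0 0 0; 44 0 0 0 0 0 0"

```text
time: 49.55
position: [0.5935, 0.0482, 0.0881]
eef_rot: [2.173, 2.268, 0.003]
ft_force: [-8.8, 1.5, 22.4]
opening: 0.516
grasp_force: 25.0
```

Emit:
move_arm:
  commands: "44 0 0 -4 0 0 0; 44 0 0 -10 0 0 0; 44 0 0 -30 0 0 0; 44 0 0 -10 0 0 0; 44 0 0 0 0 0 0"

```text
time: 50.18
position: [0.5938, 0.047, 0.139]
eef_rot: [2.173, 2.266, 0.003]
ft_force: [-0.6, -0.9, -0.9]
opening: 0.517
grasp_force: 25.0
```

Run:
```python
from h import *
go(.515,-.169,.0193,2.4)
```

```text
turn [ 0.003  0.    -0.   ] shift mm [-212.6  -87.8  119.7] t 50.17
```

Emit:
move_arm:
  commands: "44 -30 -12 0 0 0 0; 44 -48 -20 0 0 0 0; 44 -50 -21 0 0 0 0; 44 -50 -21 0 0 0 0; 44 -35 -14 0 0 0 0; 44 0 0 0 0 0 0; 44 0 0 40 0 0 0; 44 0 0 50 0 0 0; 44 0 0 22 0 0 0; 44 0 0 5 0 0 0; 44 0 0 0 0 0 0; 44 0 0 0 0 0 0"

```text
time: 51.68
position: [0.5154, -0.1691, 0.0222]
eef_rot: [2.172, 2.266, 0.003]
ft_force: [0.9, -0.2, -0.1]
opening: 0.516
grasp_force: 25.0
```

Run:
```python
from h import *
go(.515,-.169,.0193,2.4)
```

```text
turn [0.003 0.    0.001] shift mm [ 0.1 -0.4  2.9] t 51.67
```

Emit:
move_arm:
  commands: "44 0 0 2 0.003 0 0; 44 0 0 1 0 0 0; 44 0 0 0.5 0 0 0; 44 0 0 0 0 0 0; 44 0 0 0 0 0 0"

```text
time: 52.3
position: [0.515, -0.1694, 0.0193]
eef_rot: [-2.174, -2.267, 0.001]
ft_force: [-3.3, 0.7, 10.1]
opening: 0.518
grasp_force: 25.0
```

Emit:
move_arm:
  commands: "58 0 0 0 0 0 0; 62 0 0 0 0 0 0; 62 0 0 0 0 0 0; 62 0 0 -30 0 0 0; 62 0 0 -60 0 0 0; 68 0 0 -60 0 0 0; 80 0 0 -40 0 0 0; 91 50 0 0 0 0 0; 91 60 0 0 0 0 0; 91 60 0 0 0 0 0; 91 60 0 0 0 0 0; 91 50 0 0 0 0 0"

```text
time: 53.8
position: [0.5025, 0.113, 0.2079]
eef_rot: [-2.172, -2.268, 0.002]
ft_force: [0.3, -0.1, 0.9]
opening: 0.99
grasp_force: 0.0
```

Emit:
move_arm:
  commands: "91 0 0 0 0 0 -0.175; 91 0 0 0 0 0 -0.175; 91 0 0 0 0 0 -0.175; 91 0 0 0 0 0 -0.175; 91 0 0 0 0 0 -0.175; 91 0 0 0 0 0 -0.175; 91 0 0 0 0 0 -0.175; 91 0 0 0 0 0 -0.175; 91 0 0 0 0 0 -0.17; 91 0 0 0 0 0 0; 91 0 0 0 0 0 0"

```text
time: 55.18
position: [0.503, 0.1104, 0.2078]
eef_rot: [0.06, -3.139, 0.0]
ft_force: [-0.3, 0.2, -0.4]
opening: 0.992
grasp_force: 0.0
```

Run:
```python
from h import *
import pickle
c=eyes.capture('wrist');cv2.imwrite('pics/w6.png',c['frame']);pickle.dump(c,open("w6.pkl","wb"))
go(.438,.1148,.0255,92.4);print(readout.state()["position"],proj(c,(.438,.1148,.06)))
```

```text
turn [-0.    -0.002 -0.003] shift mm [ 64.8   7.1 182.3] t 55.23
[0.5029929  0.11044663 0.20778141] [[324.2155986  123.45404072]]
```

View pics/w6.png

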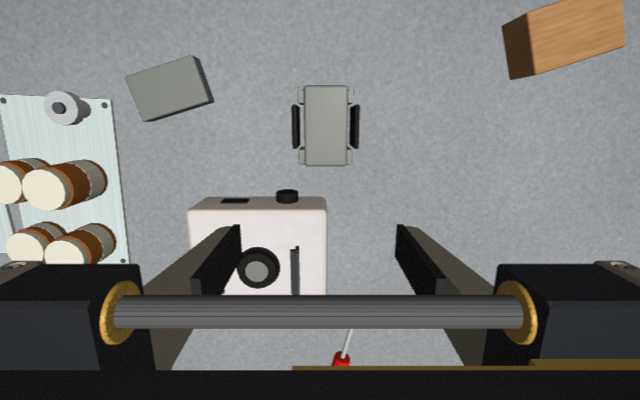

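All four jars stand on the plate with the nut in place. The cover stands at (326,125), about where I set it down.

Run:
```python
from h import *
import pickle;c=pickle.load(open("w6.pkl","rb"));f=c["frame"].astype(int)
q=(np.abs(f-f[125,326]).max(2)<14).astype(np.uint8)
n,l=cv2.connectedComponents(q);q=cv2.morphologyEx((l==l[125,326]).astype(np.uint8),cv2.MORPH_OPEN,np.ones((5,5)))
cn=max(cv2.findContours(q,0,2)[0],key=cv2.contourArea)[:,0]
print(cv2.minAreaRect(np.array([atz(c,u,v,.06)[:2]*1000 for u,v in cn],np.float32)))
```

```text
((440.53814697265625, 116.79082489013672), (74.57249450683594, 38.30424880981445), 1.70657479763031)
```

Emit:
move_arm:
  commands: "91 32 4 20 0 0 0; 91 32 3.5 30 0 0 0; 91 0 0 50 0 0 0; 91 0 0 40 0 0 0; 91 0 0 25 0 0 0; 91 0 0 14 0 0 0; 91 0 0 2 0 0 0; 91 0 0 0 0 0 0; 91 0 0 0 0 0 0"

```text
time: 56.35
position: [0.4392, 0.1155, 0.0279]
eef_rot: [0.064, -3.141, -0.0]
ft_force: [0.6, -1.1, -0.0]
opening: 0.993
grasp_force: 0.0
```

Run:
```python
from h import *
go(.4393,.1153,.0255,92.4)
```

```text
turn [ 0.    -0.    -0.001] shift mm [-0.1 -0.2  2.4] t 56.35
```

Emit:
move_arm:
  commands: "91 0 0 2 0 0 0; 50 0 0 0 0 0 0; 50 0 0 0 0 0 0; 50 0 0 0 0 0 0; 50 0 0 0 0 0 0; 50 0 0 0 0 0 0; 50 0 0 0 0 0 0; 50 0 0 0 0 0 0"
  force: 30

```text
time: 57.35
position: [0.4385, 0.1154, 0.0251]
eef_rot: [0.065, -3.139, 0.0]
ft_force: [-0.8, 0.1, 3.6]
opening: 0.59
grasp_force: 30.0
```

Emit:
move_arm:
  commands: "50 0 0 -10 0 0 0; 50 0 0 -30 0 0 0; 50 0 0 -50 0 0 0; 50 0 0 -50 0 0 0; 50 0 0 -45 0 0 0; 50 0 0 0 0 0 0; 50 0 0 0 0 0 0"

```text
time: 58.22
position: [0.438, 0.115, 0.2094]
eef_rot: [0.064, -3.138, 0.001]
ft_force: [-1.1, 0.1, -1.1]
opening: 0.596
grasp_force: 30.0
```

Run:
```python
from h import *
go(.592,.0485,.2126,92.4)
```

```text
turn [-0.001 -0.003 -0.001] shift mm [-151.1  -72.9   -3.2] t 58.23
```

Emit:
move_arm:
  commands: "50 -30 -14 0 0 0 0; 50 -45 -22 0 0 0 0; 50 -45 -22 0 0 0 0; 50 -30 -15 0 0 0 0; 50 0 0 30 0 0 0; 50 0 0 30 0 0 0; 50 0 0 0 0 0 0; 50 0 0 0 0 0 0; 50 0 0 0 0 0 0"

```text
time: 59.35
position: [0.5922, 0.0488, 0.1508]
eef_rot: [0.065, -3.141, -0.0]
ft_force: [-0.5, 0.3, -0.7]
opening: 0.593
grasp_force: 30.0
```

Run:
```python
from h import *
go(.5908,.0484,.0952,92.4)
c=eyes.capture('wrist');d=eyes.capture('side');e=eyes.capture('scene')
cv2.imwrite('pics/w7.png',np.hstack([crop(c,170,90,300,200,1.33)[:266,:399],crop(e,260,150,120,80,3.33)[:266,:399]]))
```

```text
turn [ 0.    -0.    -0.001] shift mm [ 1.4 -0.4 55.6] t 59.35
```

View pics/w7.png

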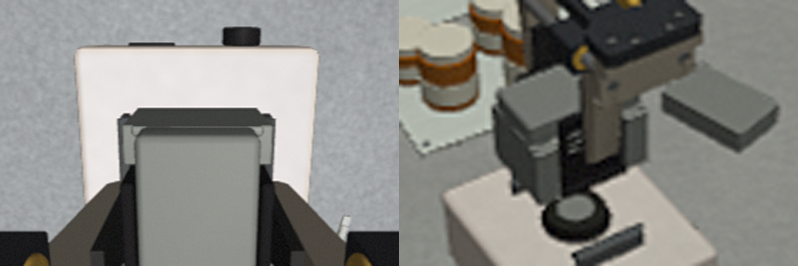

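The squeezed cover is centred over the mixer to within about a pixel (mid 196.5 against 198). I'll lower it.

Emit:
move_arm:
  commands: "50 1.2 0 20 0 0 0; 50 0 0 12 0 0 0; 50 0 0 8 0 0 0; 50 0 0 6 0 0 0; 50 0 0 4 0 0 0; 50 0 0 0 0 0 0; 50 0 0 0 0 0 0"

```text
time: 60.38
position: [0.5905, 0.0486, 0.1]
eef_rot: [0.065, -3.139, 0.0]
ft_force: [0.1, 0.3, -2.0]
opening: 0.59
grasp_force: 30.0
```

Emit:
move_arm:
  commands: "50 0 0 2 0 0 0; 50 0 0 2 0 0 0; 50 0 0 1 0 0 0; 50 0 0 0.5 0 0 0; 50 0 0 0 0 0 0; 50 0 0 0 0 0 0"

```text
time: 61.12
position: [0.5902, 0.0485, 0.0951]
eef_rot: [0.064, -3.139, 0.001]
ft_force: [-2.8, -0.8, 5.1]
opening: 0.59
grasp_force: 30.0
```

Emit:
move_arm:
  commands: "50 0 0 0.7 0 0 0; 50 0 0 0 0 0 0; 65 0 0 0 0 0 0; 91 0 0 0 0 0 0; 91 0 0 0 0 0 0; 91 0 0 0 0 0 0; 91 0 0 -20 0 0 0; 91 0 0 -50 0 0 0; 91 0 0 -50 0 0 0; 91 -30 0 -40 0 0 0; 91 -40 0 0 0 0 0; 91 0 0 0 0 0 0"

```text
time: 62.62
position: [0.6623, 0.0514, 0.2545]
eef_rot: [-0.064, 3.141, 0.001]
ft_force: [-0.3, 0.2, 0.1]
opening: 0.99
grasp_force: 0.0
```

Run:
```python
from h import *
c=eyes.capture('wrist');d=eyes.capture('side');e=eyes.capture('scene')
f=c["frame"].astype(int);u,v=proj(c,(.592,.05,.13))[0].astype(int)
q=(np.abs(f-f[v,u]).max(2)<14).astype(np.uint8)
n,l=cv2.connectedComponents(q);q=cv2.morphologyEx((l==l[v,u]).astype(np.uint8),cv2.MORPH_OPEN,np.ones((5,5)))
cn=max(cv2.findContours(q,0,2)[0],key=cv2.contourArea)[:,0]
print(u,v,cv2.minAreaRect(np.array([atz(c,a,b,.13)[:2]*1000 for a,b in cn],np.float32)))
cv2.imwrite('pics/w8.png',np.vstack([np.hstack([crop(c,230,40,160,120,2.5),crop(e,260,170,120,90,3.334)[:300,:400]]),np.hstack([crop(d,220,120,200,150,2),crop(e,220,110,200,150,2)])]))
```

```text
318 117 ((591.5059814453125, 49.635345458984375), (74.01607513427734, 39.16845703125), 2.346925973892212)
```

View pics/w8.png

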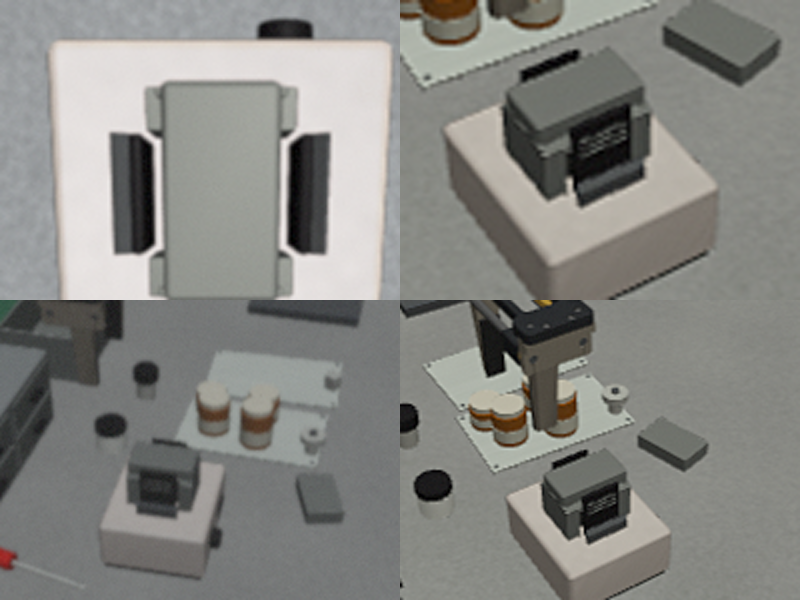

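The cover is back at its starting pose (591.5, 49.6 mm, yaw 2.3°). Both buttons are out under the rails, and the jars, nut and bystanders stand where they should. I'm handing the job in.

```bash
python3 -c "
from plant import robot
print(robot.close_job())"
```

```text
the job is handed in; nothing more can be done
None
```

The job is handed in: all four jars were pressed in order from shortest to tallest, each held fully down for over a second, and stood on the nut's plate; in the last pictures the cover is back on the mixer, centred with both buttons out. The hand-in returned no verdict.

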